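# Pump a one-hand bar clamp shut on a split chopping board and keep it squeezed

### The arm

A 6-joint arm with a two-finger parallel gripper is mounted at the origin on the work surface. World frame = base frame: x ahead of the robot, y to its left, z up, the work surface at z = 0. Lengths are in m, angles in degrees, forces in N, time in s.
With the tool pointing down it reaches from about 0.35 to 0.875 m from the base axis. Payload 4.2 kg.
Tool frame: the origin (TCP) lies at the very end of the fingers, on their centre line; the grasp point (between the pads) lies 19 mm behind it; z points along the fingers, y is the line along which they close (so a half turn about z gives the same grasp; the last joint's range is limited). The gripper opens to 87 mm and grips with 3 to 60 N. Pads are 19 mm wide; open, the fingers measure 117 mm over their backs; the gripper's body (75 mm by 190 mm) begins 51 mm behind the grasp point.
Start: joints at [82.598, 22.042, 0.453, 0, -68.411, -14.817], TCP at [0.236, 0.579, 0.223] pointing down, gripper open.
Joint ranges: [-179.83, 179.83], [-69.29, 118.12], [-61.27, 80.66], [-181.25, 117.63], [-171.15, -9.14], [-177.46, 177.46]. Speed limits (degrees/s): [159.86, 159.86, 180, 180, 180, 180].

### API

Orientations are given as a 3x3 rotation matrix whose columns are the frame's x, y, z axes.
In Python, from station import sense, cams, r gives the robot as it stands. The module is installed in compiled form; this text tells all that it offers.
- The arm moves only by the tool step_arm, never from a script. Its argument "targets" is text: rows parted by semicolons, each of 4 numbers parted by spaces: the shift along the tool's x, y, z in cm, then the turn about the tool's z in degrees. In form: x y z turn; .... A call has 1 to 12 rows; each row shifts and turns the commanded pose from where the row before left it, along the tool's axes as they then stand; what a row does not reach is not made up. A row lasts 1/12 s, in which the tool goes at most 41.7 mm and 7.16 degrees, less where a joint would pass 70% of its speed; a pose out of reach is approached as far as the arm can. A call with a gripper value outside its range is refused whole. "claw" is the finger opening in cm, from 0 to 8.7, set as the call begins (left out, the last holds). The fingers move at their own pace and stop on an object; the grip force is fixed at half the most. Time passes only in rows, so rows that do not move let the fingers close. It gives the time, the measured TCP pose, the force, the opening and the grip force at its end, in the units of the state.
- sense(): the state, without advancing time (a new reading comes with each control period).
- cams.capture(name): name is "scene" or "top"; returns a dict with "frame" (480x640x3 uint8, blue, green, red), "vertical_fov" (degrees; the focal length in pixels is half the picture's height over the tangent of half this angle, whatever the lens; pixels are square), "cx", "cy" (the principal point, pixels), "eye" and "rotation" of the camera in the world. Camera axes: x right, y down, z forward; pixel columns grow to the right and rows downward; lengths in m; the calibration is good to about 2 mm. A picture is of the moment at which its call begins. There is no depth.
- r.finish_job(): hands the job in; it is judged then, once.
The state is a dict: "time_s": time; "joints": joint angles; "joint_velocities": joint speeds; "effort": joint torques, N m; "tcp_pos": TCP position; "ee_rot": TCP orientation; "wrist_force": force on the tool from outside, world axes, zero at the start; "moment": the same for the moment, N m; "gripper_width": opening from 0.0 (shut) to 1.0 (fully open); "gripper_force": force on a finger pad.
Only numpy, scipy, OpenCV 4.12 (cv2) and the standard library are available. Lean on these libraries where they do the work, as an engineer would, in place of code of your own. Each camera call takes 0.05 s, during which the arm holds its last target. There are 200 camera calls.

### The job

The small beech chopping board on the kitchen table has split and is being put together again: its two pieces lie between the jaws of the one-hand bar clamp. Working only at the clamp's handle, pump the trigger (squeeze, let it spring back, squeeze again) until the jaws have drawn the split shut and hold the board snugly with the soft pad partly squeezed in, never squashed flat; leave the clamp lying on the table and the pot, box and spatula alone. Finish while still holding the trigger squeezed against the handle: do not let go.

Things in the scene. Friction and masses are not known exactly. Their poses are not given: they have to be found in the camera images.
- clamp: black one-hand bar clamp, 0.62 kg, loose on its side, 34 mm high; slides if pushed. Origin on the table under its housing (x -20..22, y -50..28 mm). Own axes: steel bar along y (18 mm wide, mid height 17, y -90..305 fully open, saw teeth on the -x edge); far jaw at +y; jaws stick out to +x (x 2..95), handle and trigger to -x, clear on both sides. Near jaw: fixed, its rubber face at y = +30
- handle_grip (a point): middle of the straight black handle facing the trigger: x -44, y -31.6, z 17 mm in the clamp's frame. The handle spans x -110..-20, y -43.6..-19.6, z 3..31 mm. Squeeze with one finger on its back (the -y side) and the other on the trigger's front (the +y side), closing along the clamp's y
- trigger_grip (a point): middle of the grey trigger where it is squeezed, 56 mm from its pin, z 17 mm: about x -41, y +8.5 mm in the clamp's frame when let go, y -8.5 when squeezed. Trigger 24 mm high (z 5..29), 11 thick, reaching 92 mm from the pin. Here handle and trigger together measure 58 mm back to front when let go, 40 fully squeezed
- trigger (a joint): trigger angle, rad: 0 let go (light return spring, 1 to 3 N), 0.31 fully squeezed to the handle (-y); turns about an upright pin at x 14, y 0 mm of the clamp. Each full stroke moves the ratchet on one tooth and draws the far jaw in 6 mm; let it back to nearly 0 between strokes (under 0.27 rad gains no tooth). A squeeze of 20 N there gives about 20 to 30 N at the jaws, more gives more
- bar (a joint): how far the bar with the far jaw is drawn in, m: 0 fully open (pad face 236 mm from the near jaw's face), starts at 0.004 to 0.022, ends at 0.065. Saw teeth of 6 mm pitch; a holding pawl lets it only close. When the trigger is let go the bar sinks back to the last tooth passed, and up to 6 mm of play is taken up before the first stroke bites. Friction about 5 N
- pad (a joint): how far the soft sprung grey pad of the far jaw is squeezed in, m: 0 free, 0.008 squashed flat, 4 N per mm. Pushing the loose pieces along squeezes it by 1 mm at most; it rises fast once both pieces are against the near jaw (0.0025 to 0.006 is a good snug grip)
- pad_face (a point): middle of the far pad's face, which looks to -y of the clamp; 48 mm wide (x), 28 high; x 68.5, z 17 mm in the clamp's frame
- board: wider piece of the split beech chopping board, 120 (x) by 125 (y) by 22 mm high, 0.24 kg, loose on the table beside the near jaw. Origin: middle of its underside
- strip: narrower piece, 120 (x) by 65 (y) by 22 mm high, 0.125 kg, loose between the wider piece and the far jaw. Origin: middle of its underside. Together 190 mm along the bar; the split and the near gap are a few mm each at the start, the far pad stands 8 to 30 mm off
- pot: cream enamel casserole, 210 mm across, 105 high, two loop handles, 2.4 kg; origin: middle of its underside; leave alone
- food_box: clear plastic food box without lid, 130 by 190 by 75 mm high; origin: middle of its underside; leave alone
- spatula: flat wooden spatula, 290 mm long, lying beyond the board; leave alone
Mind the look-alikes: they are no part of the job. What is shaped like the strip but blue is not meant.

How it is judged (in metres and radians):
On the way, in this order (a step that is already met when the one before it is completed fails the run):
1. trigger squeezed for a first stroke, far jaw still clear (value of joint trigger above 0.13 rad and value of joint pad below 0.001 m and contact force between board and strip below 0.5 N), for 0.05 s.
2. jaws closed on the board: split shut, pad being squeezed in (value of joint pad above 0.0015 m and contact force between board and strip above 4 N), for 0.1 s.
At the end, for the whole second after the job is handed in: For the last second the fingers press the clamp (over 2 N) with the trigger squeezed (over 0.03 rad), the pad is squeezed in 1.8 to 7.4 mm, the two pieces, in line, press on each other and both jaws with over 4 N, and all lies flat and still on the table (value of joint pad between 0.0018 and 0.0074 m and contact force between each of board, clamp and strip above 4 N and contact force between clamp and board above 4 N and contact force between the fingers and clamp above 2 N and value of joint trigger above 0.03 rad and angle between the y axis of board and the y axis of strip, either way round below 0.03 rad and height (world z) of clamp below 0.006 m and angle between each of clamp, board, strip's own z axis and vertical below 0.06 rad and linear speed of each of board, strip below 0.02 m/s); the arm keeps its last pose, push and grip.
It fails at once if the pad is squashed flat (over 7.7 mm): the clamp is over-tightened (value of joint pad above 0.0077 m).
It fails at once if the robot pushes the board pieces by hand (contact force between any of the fingers, the arm and board above 1.5 N or contact force between any of the fingers, the arm and strip above 1.5 N).
It fails at once if the robot pushes the bar or the far jaw instead of pumping (contact force between any of the fingers, the arm and bar above 1.5 N).
It fails at once if the clamp is lifted off the table (height (world z) of clamp above 0.02 m).
It fails at once if the pot, the box or the spatula is moved (distance of any of pot, food_box, spatula from where it was at the start of the episode above 0.015 m).
It also fails if it takes over 54 s, if anything falls off the work surface, if the arm or the gripper's body presses on something with over 40 N, if the wrist force passes 120 N, or if a joint passes its speed limit or range.

## Working session

There is one attempt and no reset: what is moved stays moved. The work goes in short steps, Python scripts to look and compute and a tool call to move; the robot and the scene stay as the last step left them, time stands still between calls to the robot, and variables do not carry over. Pictures are saved under pics/ and viewed, at most 10 in all, crops included, and the job is handed in when it is done.

Besides the shell and the picture viewer there is one more tool, called after "Emit:" as a command line: name --argument value ..., lists and objects as JSON in quotes. step_arm: Moves the arm, as the interface text tells. Its arguments: {"type":"object","properties":{"targets":{"type":"string"},"claw":{"type":"number"}},"required":["targets"]}

```bash
mkdir -p pics
cat > h.py <<'E'
import numpy as np,cv2,json
from station import sense,cams,r
def cap(n,f):
    d=cams.capture(n); cv2.imwrite('pics/'+f+'.png',d['frame'])
    c={k:np.array(d[k]).tolist() for k in('vertical_fov','cx','cy','eye','rotation')}
    json.dump(c,open(n+'.json','w')); return d
def px2w(n,u,v,z):
    c=json.load(open(n+'.json')); f=240/np.tan(np.radians(c['vertical_fov']/2))
    d=np.array(c['rotation'])@np.array([(u-c['cx'])/f,(v-c['cy'])/f,1]); e=np.array(c['eye'])
    return e+d*(z-e[2])/d[2]
E
python3 - <<'E'
from h import *
a=cap('top','t0');b=cap('scene','s0')
for d in(a,b): print(d['vertical_fov'],d['cx'],d['cy'],d['eye'],np.round(d['rotation'],3))
s=sense();print(s)
E
```

```text
55.162548865598914 322.4817719512091 235.99610549843678 [ 0.32443073 -0.01216431  1.37898236] [[-0.021 -0.984  0.175]
 [-1.     0.02  -0.008]
 [ 0.004 -0.175 -0.985]]
48.59324052593633 318.2125948989726 238.96606032146852 [ 1.64241594 -0.53408956  0.92149181] [[ 0.456  0.533 -0.713]
 [ 0.89  -0.277  0.362]
 [-0.005 -0.8   -0.601]]
{'time_s': 0.1, 'joints': array([ 8.25971483e+01,  2.20857511e+01,  3.88034812e-01, -2.27373878e-02,
       -6.84095284e+01, -1.48182704e+01]), 'joint_velocities': array([ 0.04769211, -0.03987385,  0.09062584,  0.16047083, -0.08126129,
        0.0710402 ]), 'effort': array([-5.23867202e-04, -3.91692245e+01,  1.87933213e+01,  4.23186645e+00,
        1.34529074e-02, -7.18436127e-05]), 'tcp_pos': array([0.23614166, 0.57810921, 0.22158494]), 'ee_rot': array([[ 9.25675903e-01, -3.78317003e-01, -6.07088078e-04],
       [-3.78317470e-01, -9.25674144e-01, -1.80859972e-03],
       [ 1.22258289e-04,  1.90384920e-03, -9.99998180e-01]]), 'wrist_force': array([-0.14254164,  0.12512368, -0.28669791]), 'moment': array([0.0075041 , 0.03490742, 0.01782634]), 'gripper_force': 0.0, 'gripper_width': 1.0016261578659673}
```

View pics/t0.png

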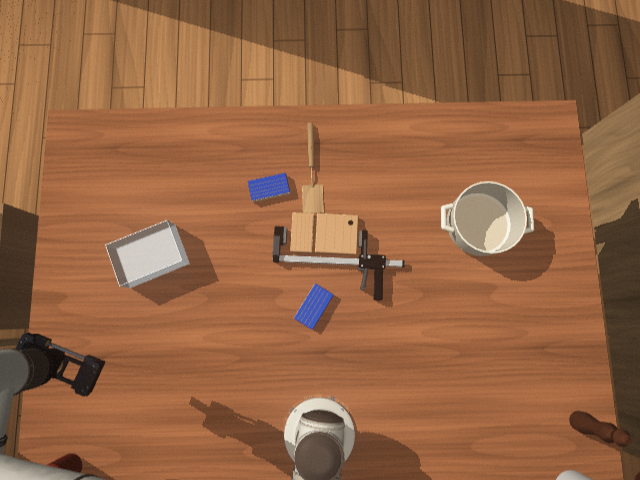

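View pics/s0.png

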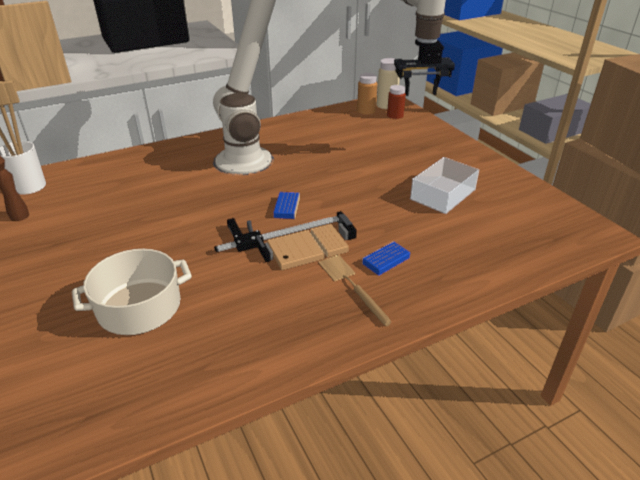

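The top view shows the clamp with its far jaw at (278,243), its housing at (372,262) and its handle tip at (379,298). The board pieces are at (302,232) and (337,234). I'll enlarge this area.

Run:
```python
import cv2
a=cv2.imread('pics/t0.png')[205:305,260:410]
cv2.imwrite('pics/t0c.png',cv2.resize(a,None,fx=5,fy=5,interpolation=cv2.INTER_CUBIC))
```

```text
(no output)
```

View pics/t0c.png

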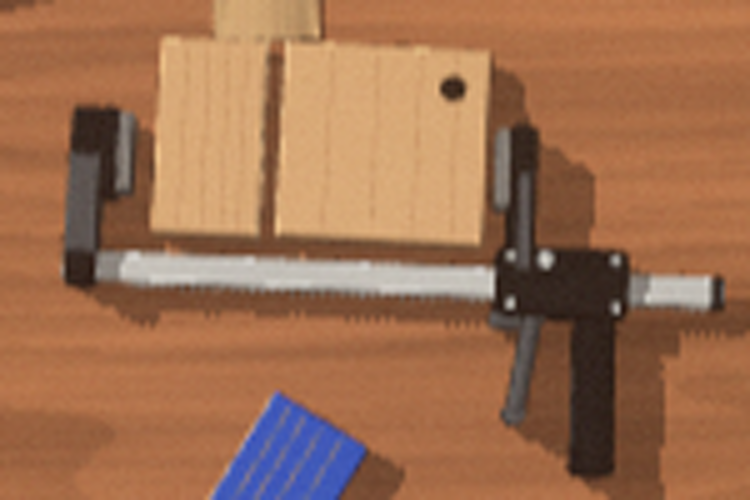

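The enlarged crop shows the handle top at (570–615, 318–470), the trigger tip at (513,418) and the housing at x 497–628, v 250–315. The bar runs from (125,267) to (720,293).

Run:
```python
from h import *
P=lambda u,v,z:px2w('top',260+u/5,205+v/5,z)
for n,u,v,z in[('barL',125,267,.022),('barR',715,293,.022),('handle far end',591,470,.031),('handle root',594,318,.031),('trigtip',513,415,.029),('trig near',530,325,.029),('housL',497,283,.034),('housR',628,283,.034),('hous top',562,250,.034),('hous bot',562,318,.034),('farjaw padface',134,150,.031),('nearface',495,170,.031)]:
    print(n,P(u,v,z).round(4))
b=P(125,267,.022)-P(715,293,.022);h=P(594,318,.031)-P(591,470,.031)
print(np.degrees(np.arctan2(-b[0],b[1])),np.degrees(np.arctan2(h[1],h[0])))
```

```text
barL [0.4999 0.0895 0.022 ]
barR [ 0.4771 -0.2607  0.022 ]
handle far end [ 0.3742 -0.1815  0.031 ]
handle root [ 0.4628 -0.187   0.031 ]
trigtip [ 0.4071 -0.1374  0.029 ]
trig near [ 0.4597 -0.1493  0.029 ]
housL [ 0.4844 -0.1303  0.034 ]
housR [ 0.4828 -0.2075  0.034 ]
hous top [ 0.5031 -0.1694  0.034 ]
hous bot [ 0.4629 -0.1678  0.034 ]
farjaw padface [0.5689 0.083  0.031 ]
nearface [ 0.5524 -0.1318  0.031 ]
-3.7248582656220472 -3.573070835794695
```

Emit:
step_arm --targets "0 0 0 -6.2;0 0 0 -6.2;0 0 0 -6.2;1.25 3.66 0 0;1.25 3.66 0 0;1.25 3.66 0 0;1.25 3.66 0 0;1.25 3.66 0 0;1.25 3.66 0 0;1.25 3.66 0 0;1.25 3.66 0 0;1.25 3.66 0 0" --claw 8.7

```text
time_s: 1.1
tcp_pos: [0.3276, 0.2406, 0.2223]
ee_rot: [[0.998, -0.062, -0.0], [-0.062, -0.998, -0.0], [-0.0, 0.0, -1.0]]
wrist_force: [0.7, -0.5, -0.5]
gripper_width: 0.997
gripper_force: 0.0
```

Emit:
step_arm --targets "1.25 3.66 0 0;1.25 3.66 0 0;1.25 3.66 0 0;1.25 3.66 0 0;1.25 3.66 0 0;1.25 3.66 0 0;1.25 3.66 0 0;1.25 3.66 0 0;1.25 3.66 0 0;1.25 3.66 1 0;1.25 3.66 2 0;0 0 3 0"

```text
time_s: 2.1
tcp_pos: [0.4423, -0.1712, 0.1645]
ee_rot: [[0.998, -0.069, 0.007], [-0.069, -0.998, -0.002], [0.007, 0.002, -1.0]]
wrist_force: [0.7, 0.4, -0.3]
gripper_width: 1.002
gripper_force: 0.0
```

Emit:
step_arm --targets "0 0 3 0;0 0 3 0;0 0 3 0;0 0 1 0;0 0 0 0;0 0 0 0"

```text
time_s: 2.6
tcp_pos: [0.439, -0.1662, 0.063]
ee_rot: [[0.998, -0.063, -0.002], [-0.063, -0.998, -0.0], [-0.002, 0.0, -1.0]]
wrist_force: [0.6, -0.2, 2.0]
gripper_width: 1.001
gripper_force: 0.0
```

Run:
```python
from h import *
print(sense()['tcp_pos'])
a=cap('scene','s1')['frame'];b=cap('top','t1')['frame']
A=cv2.resize(a[190:270,200:300],None,fx=6,fy=6,interpolation=2)[:480,:400*2]
B=cv2.resize(b[210:310,320:420],None,fx=4.8,fy=4.8,interpolation=2)
cv2.imwrite('pics/c1.png',cv2.resize(np.hstack([A,B]),None,fx=.74,fy=.74))
```

```text
[ 0.43897977 -0.16621012  0.06302991]
```

View pics/c1.png

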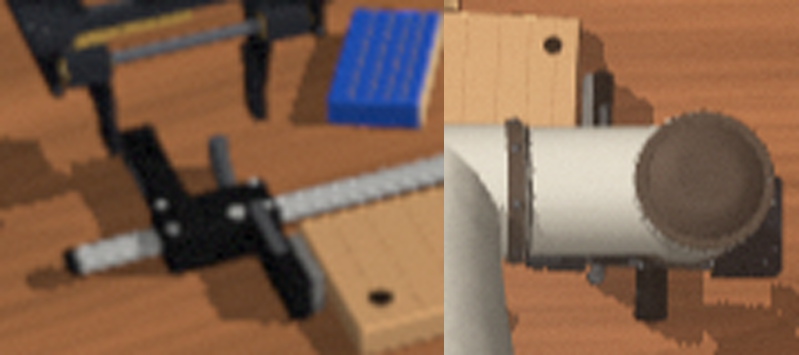

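The scene crop shows both fingertips above the table, straddling the handle and trigger: left tip at about (226,224), right tip at about (258,216). That agrees with the computed pose, so I'll descend.

Emit:
step_arm --targets "0 0.25 1.5 0;0 0 1.5 0;0 0 1.5 0;0 0 0.9 0;0 0 0.3 0;0 0 0 0;0 0 0 0"

```text
time_s: 3.28
tcp_pos: [0.4398, -0.1687, 0.0072]
ee_rot: [[0.998, -0.063, 0.002], [-0.063, -0.998, -0.0], [0.002, 0.0, -1.0]]
wrist_force: [-0.2, -0.9, 0.8]
gripper_width: 1.001
gripper_force: 0.0
```

Emit:
step_arm --targets "0 0 0 0;0 0 0 0;0 0 0 0" --claw 6.0

```text
time_s: 3.53
tcp_pos: [0.4395, -0.1686, 0.007]
ee_rot: [[0.998, -0.063, 0.001], [-0.063, -0.998, -0.0], [0.001, -0.0, -1.0]]
wrist_force: [0.0, 0.1, -0.9]
gripper_width: 0.852
gripper_force: 0.0
```

Emit:
step_arm --targets "0 0 0.25 0;0 0 0 0;0 0 0 0;0 0 0 0" --claw 5.6

```text
time_s: 3.87
tcp_pos: [0.4386, -0.1685, 0.0038]
ee_rot: [[0.998, -0.063, -0.001], [-0.063, -0.998, 0.0], [-0.001, -0.0, -1.0]]
wrist_force: [-0.4, 1.3, 0.2]
gripper_width: 0.659
gripper_force: 0.6
```

Emit:
step_arm --targets "0 0 0 0;0 0 0 0;0 0 0 0;0 0 0 0;0 0 0 0" --claw 4.8

```text
time_s: 4.28
tcp_pos: [0.4385, -0.1688, 0.0037]
ee_rot: [[0.998, -0.063, -0.001], [-0.063, -0.998, -0.0], [-0.001, 0.0, -1.0]]
wrist_force: [-0.9, -2.4, -2.7]
gripper_width: 0.551
gripper_force: 4.9
```

Emit:
step_arm --targets "0 0 0 0;0 0 0 0;0 0 0 0;0 0 0 0;0 0 0 0;0 0 0 0" --claw 3.9

```text
time_s: 4.78
tcp_pos: [0.4387, -0.1687, 0.0038]
ee_rot: [[0.998, -0.063, -0.001], [-0.063, -0.998, 0.0], [-0.001, -0.0, -1.0]]
wrist_force: [-1.1, -2.3, -2.4]
gripper_width: 0.457
gripper_force: 24.3
```

Emit:
step_arm --targets "0 0 0 0;0 0 0 0;0 0 0 0;0 0 0 0;0 0 0 0;0 0 0 0" --claw 6.6

```text
time_s: 5.28
tcp_pos: [0.44, -0.1686, 0.0043]
ee_rot: [[0.998, -0.063, 0.002], [-0.063, -0.998, -0.0], [0.002, 0.0, -1.0]]
wrist_force: [1.0, 1.0, -0.4]
gripper_width: 0.739
gripper_force: 0.3
```

Run:
```python
from h import *
s=sense();print(s['gripper_width']*87,s['gripper_force'])
b=cap('top','t2')['frame'];a=cap('scene','s2')['frame']
B=cv2.resize(b[200:320,260:410],None,fx=4,fy=4,interpolation=2)
A=cv2.resize(a[190:310,210:260],None,fx=4,fy=4,interpolation=2)
cv2.imwrite('pics/c2.png',np.hstack([A,B]))
```

```text
64.26563869168352 0.3491528128506616
```

View pics/c2.png

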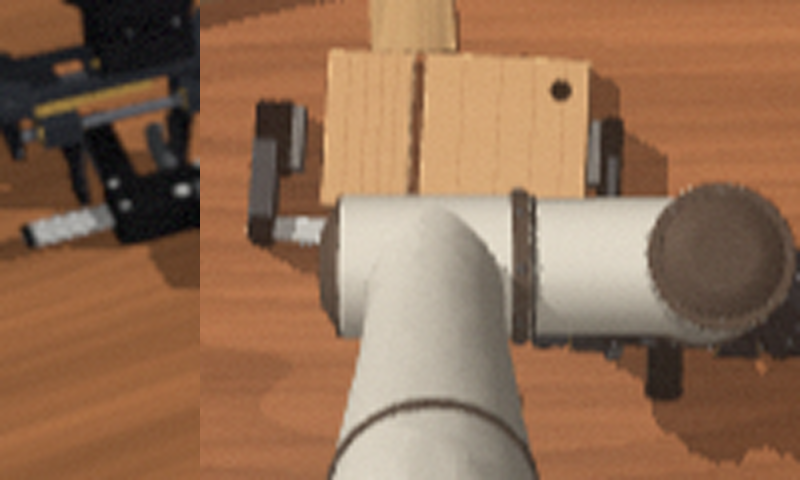

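The near face is at about 590 and the pad face at about 305, so the jaws are about 212 mm apart and about 22 mm is left to close. The handle slid about 5 mm towards +y, so I'll open wider to let the trigger return fully, then pump.

Emit:
step_arm --targets "0 0 0 0;0 0 0 0;0 0 0 0;0 0 0 0" --claw 8.0

```text
time_s: 5.72
tcp_pos: [0.4388, -0.1687, 0.0039]
ee_rot: [[0.998, -0.063, -0.0], [-0.063, -0.998, -0.0], [-0.0, 0.0, -1.0]]
wrist_force: [-0.7, 0.4, 0.3]
gripper_width: 0.901
gripper_force: 0.0
```

Emit:
step_arm --targets "0 0 0 0;0 0 0 0;0 0 0 0;0 0 0 0;0 0 0 0;0 0 0 0" --claw 4.6

```text
time_s: 6.22
tcp_pos: [0.4387, -0.1689, 0.0038]
ee_rot: [[0.998, -0.062, -0.001], [-0.062, -0.998, -0.0], [-0.001, 0.0, -1.0]]
wrist_force: [-0.2, -2.3, -1.3]
gripper_width: 0.573
gripper_force: 4.8
```

Emit:
step_arm --targets "0 0 0 0;0 0 0 0;0 0 0 0;0 0 0 0" --claw 3.9

```text
time_s: 6.55
tcp_pos: [0.4385, -0.1689, 0.0038]
ee_rot: [[0.998, -0.064, -0.001], [-0.064, -0.998, -0.0], [-0.001, 0.0, -1.0]]
wrist_force: [-2.2, -2.0, -0.6]
gripper_width: 0.458
gripper_force: 16.9
```

Emit:
step_arm --targets "0 0 0 0;0 0 0 0;0 0 0 0;0 0 0 0;0 0 0 0;0 0 0 0;0 0 0 0" --claw 8.0

```text
time_s: 7.13
tcp_pos: [0.4399, -0.1687, 0.0042]
ee_rot: [[0.998, -0.063, 0.002], [-0.063, -0.998, -0.0], [0.002, 0.0, -1.0]]
wrist_force: [0.3, 0.4, -0.1]
gripper_width: 0.88
gripper_force: 0.3
```

Run:
```python
from h import *
s=sense();print(s['gripper_width']*87,s['gripper_force'])
b=cap('top','t3')['frame']
cv2.imwrite('pics/c3.png',cv2.resize(b[205:305,260:410],None,fx=5,fy=5,interpolation=2))
```

```text
76.60146713582556 0.25301651883182785
```

View pics/c3.png

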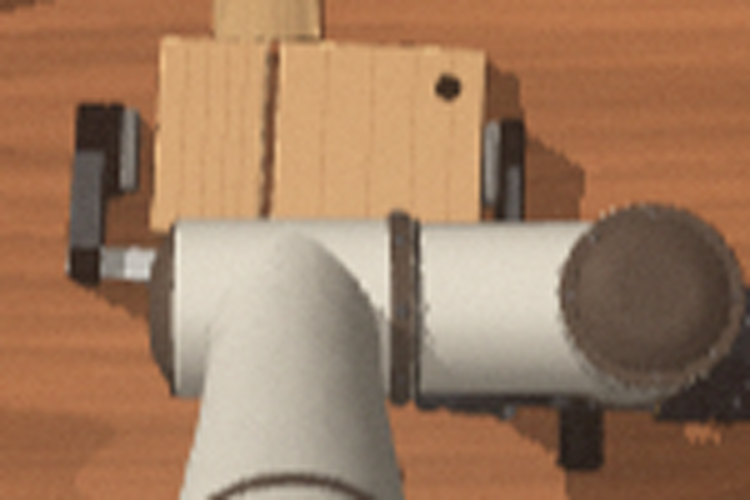

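The pad face is at about 138 and the near face at about 484, so the gap is about 206 mm and the stroke drew 6 mm. The board now sits at the near jaw. Two more full strokes come next.

Emit:
step_arm --targets "0 0 0 0;0 0 0 0;0 0 0 0;0 0 0 0;0 0 0 0;0 0 0 0" --claw 4.5

```text
time_s: 7.68
tcp_pos: [0.4389, -0.1686, 0.0039]
ee_rot: [[0.998, -0.063, -0.0], [-0.063, -0.998, -0.0], [-0.0, 0.0, -1.0]]
wrist_force: [-0.5, -2.3, -0.2]
gripper_width: 0.568
gripper_force: 5.6
```

Emit:
step_arm --targets "0 0 0 0;0 0 0 0;0 0 0 0;0 0 0 0" --claw 3.9

```text
time_s: 8.02
tcp_pos: [0.4383, -0.1692, 0.0038]
ee_rot: [[0.998, -0.064, -0.001], [-0.064, -0.998, -0.0], [-0.001, 0.0, -1.0]]
wrist_force: [-3.2, -4.8, 1.7]
gripper_width: 0.454
gripper_force: 15.2
```

Emit:
step_arm --targets "0 0 0 0;0 0 0 0;0 0 0 0;0 0 0 0;0 0 0 0;0 0 0 0;0 0 0 0" --claw 8.0

```text
time_s: 8.6
tcp_pos: [0.4401, -0.1686, 0.0042]
ee_rot: [[0.998, -0.063, 0.002], [-0.063, -0.998, -0.0], [0.002, 0.0, -1.0]]
wrist_force: [2.2, 0.2, 0.3]
gripper_width: 0.876
gripper_force: 0.4
```

Emit:
step_arm --targets "0 0 0 0;0 0 0 0;0 0 0 0;0 0 0 0;0 0 0 0;0 0 0 0" --claw 4.5

```text
time_s: 9.1
tcp_pos: [0.4391, -0.1685, 0.004]
ee_rot: [[0.998, -0.063, 0.0], [-0.063, -0.998, 0.0], [0.0, -0.0, -1.0]]
wrist_force: [-1.3, -2.7, 0.9]
gripper_width: 0.566
gripper_force: 5.5
```

Emit:
step_arm --targets "0 0 0 0;0 0 0 0;0 0 0 0;0 0 0 0" --claw 4.0

```text
time_s: 9.43
tcp_pos: [0.4385, -0.1693, 0.0039]
ee_rot: [[0.998, -0.064, -0.001], [-0.064, -0.998, -0.0], [-0.001, 0.001, -1.0]]
wrist_force: [-1.8, -3.6, 3.2]
gripper_width: 0.466
gripper_force: 7.3
```

Run:
```python
from h import *
s=sense();print(s['gripper_width']*87,s['gripper_force'])
b=cap('top','t4')['frame']
cv2.imwrite('pics/c4.png',cv2.resize(b[205:305,260:410],None,fx=5,fy=5,interpolation=2))
```

```text
40.541324975301364 7.339122196863173
```

View pics/c4.png

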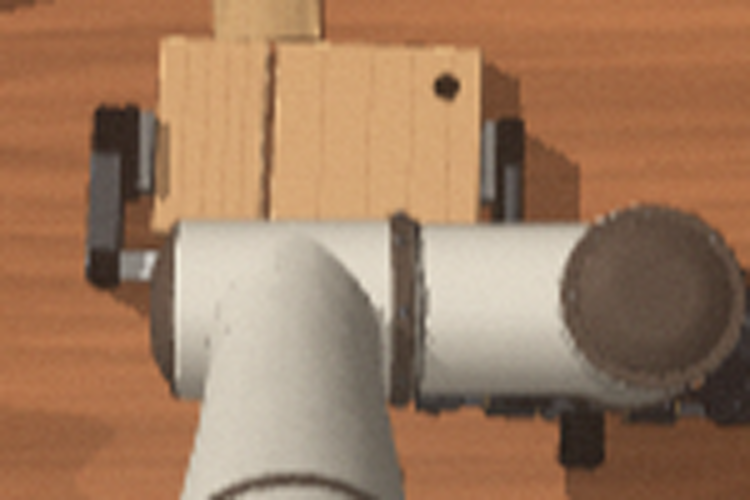

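The pad is at about 156 and the near face at about 482, so the gap is about 194 mm, with roughly 4 mm still open, including the thin split at x≈268. The next stroke goes slowly while I watch the force.

Emit:
step_arm --targets "0 0 0 0;0 0 0 0" --claw 3.9

```text
time_s: 9.65
tcp_pos: [0.4384, -0.1691, 0.0039]
ee_rot: [[0.998, -0.064, -0.001], [-0.064, -0.998, -0.0], [-0.001, 0.0, -1.0]]
wrist_force: [-2.4, -4.8, 2.5]
gripper_width: 0.456
gripper_force: 17.7
```

Emit:
step_arm --targets "0 0 0 0;0 0 0 0;0 0 0 0;0 0 0 0;0 0 0 0;0 0 0 0;0 0 0 0" --claw 8.0

```text
time_s: 10.23
tcp_pos: [0.4398, -0.1686, 0.004]
ee_rot: [[0.998, -0.063, 0.001], [-0.063, -0.998, -0.0], [0.001, 0.0, -1.0]]
wrist_force: [0.5, 1.0, -0.3]
gripper_width: 0.875
gripper_force: 0.5
```

Emit:
step_arm --targets "0 0 0 0;0 0 0 0;0 0 0 0;0 0 0 0;0 0 0 0;0 0 0 0" --claw 4.9

```text
time_s: 10.73
tcp_pos: [0.4392, -0.1685, 0.004]
ee_rot: [[0.998, -0.063, 0.0], [-0.063, -0.998, 0.0], [0.0, -0.0, -1.0]]
wrist_force: [0.5, 2.9, 0.5]
gripper_width: 0.593
gripper_force: 1.7
```

Emit:
step_arm --targets "0 0 0 0;0 0 0 0;0 0 0 0" --claw 4.6

```text
time_s: 10.98
tcp_pos: [0.4388, -0.169, 0.0039]
ee_rot: [[0.998, -0.063, -0.0], [-0.063, -0.998, -0.0], [-0.0, 0.001, -1.0]]
wrist_force: [-0.1, -2.3, 0.6]
gripper_width: 0.534
gripper_force: 5.5
```

Emit:
step_arm --targets "0 0 0 0;0 0 0 0;0 0 0 0" --claw 4.3

```text
time_s: 11.23
tcp_pos: [0.4385, -0.1691, 0.0039]
ee_rot: [[0.998, -0.064, -0.001], [-0.064, -0.998, -0.0], [-0.001, 0.0, -1.0]]
wrist_force: [-0.8, -4.1, 1.8]
gripper_width: 0.501
gripper_force: 6.4
```

Emit:
step_arm --targets "0 0 0 0;0 0 0 0;0 0 0 0" --claw 4.1

```text
time_s: 11.48
tcp_pos: [0.4384, -0.1689, 0.0039]
ee_rot: [[0.998, -0.064, -0.001], [-0.064, -0.998, -0.0], [-0.001, 0.0, -1.0]]
wrist_force: [-1.8, -5.7, 2.4]
gripper_width: 0.477
gripper_force: 7.1
```

Emit:
step_arm --targets "0 0 0 0;0 0 0 0;0 0 0 0" --claw 4.0

```text
time_s: 11.73
tcp_pos: [0.4384, -0.1688, 0.0039]
ee_rot: [[0.998, -0.063, -0.001], [-0.063, -0.998, -0.0], [-0.001, 0.0, -1.0]]
wrist_force: [-1.4, -4.6, 2.1]
gripper_width: 0.465
gripper_force: 9.5
```

Emit:
step_arm --targets "0 0 0 0;0 0 0 0" --claw 3.9

```text
time_s: 11.9
tcp_pos: [0.4384, -0.1688, 0.0039]
ee_rot: [[0.998, -0.063, -0.001], [-0.063, -0.998, -0.0], [-0.001, 0.0, -1.0]]
wrist_force: [-2.8, -4.9, 2.4]
gripper_width: 0.454
gripper_force: 18.2
```

Run:
```python
from h import *
s=sense();print(s['gripper_width']*87,s['gripper_force'])
b=cap('top','t5')['frame']
cv2.imwrite('pics/c5.png',cv2.resize(b[205:265,260:380],None,fx=6.6,fy=6.6,interpolation=2))
```

```text
39.52383507199117 18.156301634735428
```

View pics/c5.png

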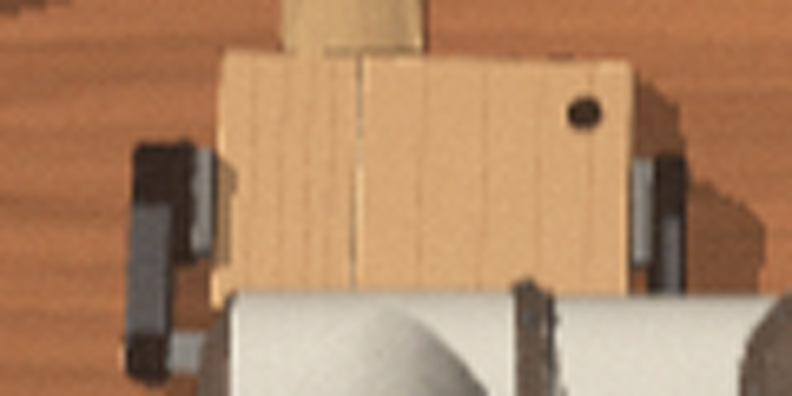

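The split is now a hairline and the pad rests on the strip. I'll let it back and take the last stroke in small steps, reading the force.

Emit:
step_arm --targets "0 0 0 0;0 0 0 0;0 0 0 0;0 0 0 0;0 0 0 0;0 0 0 0;0 0 0 0" --claw 8.0

```text
time_s: 12.53
tcp_pos: [0.44, -0.1686, 0.0041]
ee_rot: [[0.998, -0.063, 0.002], [-0.063, -0.998, -0.0], [0.002, 0.0, -1.0]]
wrist_force: [0.5, 0.9, 0.2]
gripper_width: 0.879
gripper_force: 0.5
```

Emit:
step_arm --targets "0 0 0 0;0 0 0 0;0 0 0 0;0 0 0 0;0 0 0 0;0 0 0 0" --claw 5.4

```text
time_s: 13.03
tcp_pos: [0.4388, -0.1686, 0.0039]
ee_rot: [[0.998, -0.063, -0.0], [-0.063, -0.998, 0.0], [-0.0, -0.0, -1.0]]
wrist_force: [-0.3, 2.1, 1.7]
gripper_width: 0.634
gripper_force: 1.0
```

Emit:
step_arm --targets "0 0 0 0;0 0 0 0;0 0 0 0;0 0 0 0" --claw 5.1

```text
time_s: 13.37
tcp_pos: [0.4388, -0.1686, 0.0039]
ee_rot: [[0.998, -0.063, -0.0], [-0.063, -0.998, 0.0], [-0.0, -0.0, -1.0]]
wrist_force: [-1.8, 1.6, 1.8]
gripper_width: 0.587
gripper_force: 1.1
```

Emit:
step_arm --targets "0 0 0 0;0 0 0 0;0 0 0 0" --claw 4.9

```text
time_s: 13.62
tcp_pos: [0.4388, -0.1686, 0.0038]
ee_rot: [[0.998, -0.063, -0.0], [-0.063, -0.998, 0.0], [-0.0, -0.0, -1.0]]
wrist_force: [-0.6, 2.0, 0.5]
gripper_width: 0.568
gripper_force: 1.1
```

Emit:
step_arm --targets "0 0 0 0;0 0 0 0;0 0 0 0;0 0 0 0" --claw 4.65

```text
time_s: 13.95
tcp_pos: [0.4388, -0.1686, 0.0039]
ee_rot: [[0.998, -0.063, -0.0], [-0.063, -0.998, 0.0], [-0.0, -0.0, -1.0]]
wrist_force: [-0.1, 2.3, 0.7]
gripper_width: 0.532
gripper_force: 1.2
```

Emit:
step_arm --targets "0 0 0 0;0 0 0 0;0 0 0 0;0 0 0 0" --claw 4.5

```text
time_s: 14.28
tcp_pos: [0.4389, -0.1686, 0.0038]
ee_rot: [[0.998, -0.063, -0.0], [-0.063, -0.998, 0.0], [-0.0, 0.0, -1.0]]
wrist_force: [-0.4, 3.0, 1.5]
gripper_width: 0.517
gripper_force: 1.2
```

Emit:
step_arm --targets "0 0 0 0;0 0 0 0;0 0 0 0;0 0 0 0" --claw 4.35

```text
time_s: 14.62
tcp_pos: [0.4389, -0.1686, 0.0039]
ee_rot: [[0.998, -0.063, -0.0], [-0.063, -0.998, 0.0], [-0.0, -0.0, -1.0]]
wrist_force: [-1.9, 2.6, 0.5]
gripper_width: 0.504
gripper_force: 1.3
```

Emit:
step_arm --targets "0 0 0 0;0 0 0 0;0 0 0 0;0 0 0 0" --claw 4.2

```text
time_s: 14.95
tcp_pos: [0.4389, -0.1686, 0.0039]
ee_rot: [[0.998, -0.063, -0.0], [-0.063, -0.998, 0.0], [-0.0, -0.0, -1.0]]
wrist_force: [-1.6, 3.4, 0.6]
gripper_width: 0.484
gripper_force: 1.7
```

Emit:
step_arm --targets "0 0 0 0;0 0 0 0;0 0 0 0;0 0 0 0" --claw 4.1

```text
time_s: 15.28
tcp_pos: [0.4392, -0.1686, 0.0039]
ee_rot: [[0.998, -0.063, 0.0], [-0.063, -0.998, -0.0], [0.0, 0.0, -1.0]]
wrist_force: [-0.7, 2.0, 0.1]
gripper_width: 0.471
gripper_force: 2.3
```

Emit:
step_arm --targets "0 0 0 0;0 0 0 0;0 0 0 0;0 0 0 0" --claw 4.0

```text
time_s: 15.62
tcp_pos: [0.4392, -0.1689, 0.0039]
ee_rot: [[0.998, -0.063, 0.0], [-0.063, -0.998, -0.0], [0.0, 0.0, -1.0]]
wrist_force: [-0.7, -0.3, -2.2]
gripper_width: 0.461
gripper_force: 9.0
```

The trigger was still touching the finger when open (0.5 N), so it hadn't come fully back. I'll open fully and shift slightly towards the trigger side.

Emit:
step_arm --targets "0 0 0 0;0 0 0 0;0 0 0 0" --claw 3.9

```text
time_s: 15.87
tcp_pos: [0.439, -0.1688, 0.0039]
ee_rot: [[0.998, -0.063, -0.0], [-0.063, -0.998, -0.0], [-0.0, 0.0, -1.0]]
wrist_force: [0.3, -1.5, -1.5]
gripper_width: 0.454
gripper_force: 18.5
```

Emit:
step_arm --targets "0 0 0 0;0 0 0 0;0 0 0 0;0 0 0 0;0 0 0 0;0 -0.2 0 0;0 -0.2 0 0;0 0 0 0;0 0 0 0" --claw 8.7

```text
time_s: 16.62
tcp_pos: [0.4393, -0.1646, 0.004]
ee_rot: [[0.998, -0.063, 0.0], [-0.063, -0.998, -0.0], [0.0, 0.0, -1.0]]
wrist_force: [0.1, 0.6, -0.9]
gripper_width: 0.981
gripper_force: 0.0
```

Emit:
step_arm --targets "0 0 0 0;0 0 0 0;0 0 0 0;0 0 0 0;0 0 0 0;0 0 0 0;0 0 0 0" --claw 5.6

```text
time_s: 17.2
tcp_pos: [0.4391, -0.1643, 0.0039]
ee_rot: [[0.998, -0.063, -0.0], [-0.063, -0.998, 0.0], [-0.0, -0.0, -1.0]]
wrist_force: [-0.0, 3.1, 0.8]
gripper_width: 0.657
gripper_force: 1.8
```

Emit:
step_arm --targets "0 0 0 0;0 0 0 0;0 0 0 0;0 0 0 0" --claw 5.2

```text
time_s: 17.53
tcp_pos: [0.4394, -0.1651, 0.0039]
ee_rot: [[0.998, -0.062, 0.0], [-0.062, -0.998, -0.001], [0.0, 0.001, -1.0]]
wrist_force: [0.5, -2.2, -1.1]
gripper_width: 0.602
gripper_force: 5.4
```

Emit:
step_arm --targets "0 0 0 0;0 0 0 0;0 0 0 0;0 0 0 0" --claw 4.9

```text
time_s: 17.87
tcp_pos: [0.4386, -0.1649, 0.0039]
ee_rot: [[0.998, -0.063, -0.001], [-0.063, -0.998, -0.0], [-0.001, 0.0, -1.0]]
wrist_force: [-1.5, -3.3, -0.5]
gripper_width: 0.564
gripper_force: 8.8
```

Emit:
step_arm --targets "0 0 0 0;0 0 0 0;0 0 0 0;0 0 0 0" --claw 4.7

```text
time_s: 18.2
tcp_pos: [0.4384, -0.1648, 0.0038]
ee_rot: [[0.998, -0.064, -0.002], [-0.064, -0.998, -0.0], [-0.002, 0.0, -1.0]]
wrist_force: [-3.3, -5.3, 1.7]
gripper_width: 0.545
gripper_force: 10.3
```

Emit:
step_arm --targets "0 0 0 0;0 0 0 0;0 0 0 0;0 0 0 0" --claw 4.5

```text
time_s: 18.53
tcp_pos: [0.4384, -0.1648, 0.0039]
ee_rot: [[0.998, -0.064, -0.002], [-0.064, -0.998, -0.0], [-0.002, 0.0, -1.0]]
wrist_force: [-1.8, -4.6, 1.5]
gripper_width: 0.518
gripper_force: 11.5
```

Emit:
step_arm --targets "0 0 0 0;0 0 0 0;0 0 0 0;0 0 0 0" --claw 4.25

```text
time_s: 18.87
tcp_pos: [0.4384, -0.1649, 0.0038]
ee_rot: [[0.998, -0.064, -0.002], [-0.064, -0.998, -0.0], [-0.002, 0.0, -1.0]]
wrist_force: [-2.1, -5.0, 1.2]
gripper_width: 0.495
gripper_force: 12.8
```

Emit:
step_arm --targets "0 0 0 0;0 0 0 0;0 0 0 0;0 0 0 0;0 0 0 0;0 0 0 0" --claw 4.1

```text
time_s: 19.37
tcp_pos: [0.4384, -0.1649, 0.0038]
ee_rot: [[0.998, -0.064, -0.001], [-0.064, -0.998, 0.0], [-0.001, 0.0, -1.0]]
wrist_force: [-2.0, -4.5, 0.9]
gripper_width: 0.475
gripper_force: 13.7
```

Run:
```python
from h import *
s=sense();print(s['gripper_width']*87,s['gripper_force'])
b=cap('top','t6')['frame'];a=cv2.imread('pics/t5.png')
f=lambda q:cv2.resize(q[205:255,260:380],None,fx=6.2,fy=6,interpolation=2)
cv2.imwrite('pics/c6.png',np.vstack([f(a),f(b)]))
```

```text
41.35498999014778 13.720518588088453
```

View pics/c6.png

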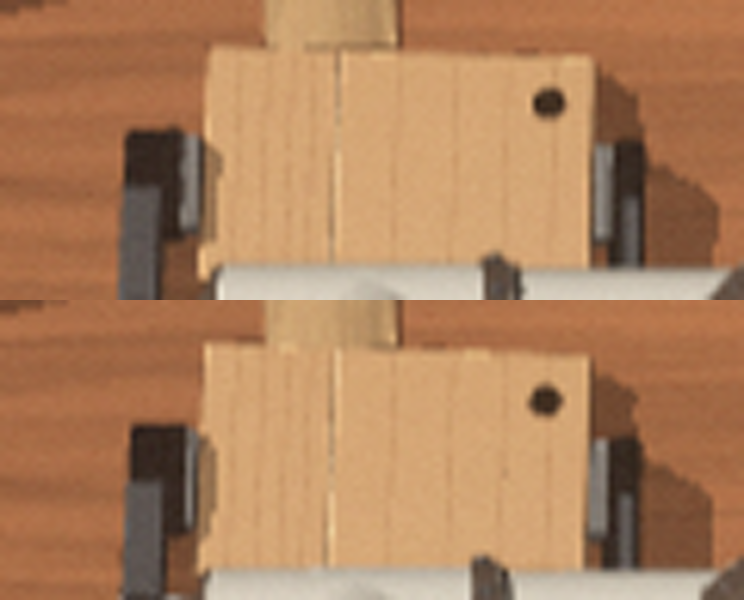

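The pad has thinned from about 18 to 13 px in the crop, so it is squeezed in by roughly 3–3.5 mm. The split is shut, and the grip is a steady 13.7 N. I'll hold briefly and hand in.

Emit:
step_arm --targets "0 0 0 0;0 0 0 0;0 0 0 0;0 0 0 0;0 0 0 0;0 0 0 0"

```text
time_s: 19.92
tcp_pos: [0.4385, -0.1649, 0.0039]
ee_rot: [[0.998, -0.065, -0.001], [-0.065, -0.998, 0.0], [-0.001, 0.0, -1.0]]
wrist_force: [-2.1, -4.7, 1.2]
gripper_width: 0.475
gripper_force: 13.7
```

Run:
```python
from h import *
s=sense();print(s['gripper_width']*87,s['gripper_force']);print(r.finish_job())
```

```text
41.34010670641709 13.718109120527515
the job is handed in; nothing more can be done
None
```

I handed the job in at about 20 s with the split drawn shut, the pad squeezed in about 3–3.5 mm (my estimate from the pictures and grip force), and the trigger still held squeezed at 13.7 N; the hand-in returned no verdict.

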